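# Load the blue frit tin into the colour carousel

### The arm

A 6-joint arm with a two-finger parallel gripper is mounted at the origin on the work surface. World frame = base frame: x ahead of the robot, y to its left, z up, the work surface at z = 0. Lengths are in m, angles in degrees, forces in N, time in s.
With the tool pointing down it reaches from about 0.3 to 0.75 m from the base axis. Payload 8.5 kg.
Tool frame: the origin (TCP) lies between the finger pads; the fingertips stand env.finger_overhang ahead of it and the grasp point (between the pads) lies 2 mm behind it (env.finger_overhang is the distance from the TCP to the fingertips, in m); z points along the fingers, y is the line along which they close (so a half turn about z gives the same grasp; the last joint's range is limited). The gripper opens to 85 mm and grips with 20 to 120 N. Pads are 22 mm wide; open, the fingers measure 114 mm over their backs; the gripper's body (76 mm by 85 mm) begins 54 mm behind the grasp point. The pads swing forward as they close: fully open they stand 13 mm farther back than shut.
Start: joints at [-87.164, 21.807, 74.336, -0, 83.858, -12.336], TCP at [0.144, -0.531, 0.248] pointing down, gripper open.
Joint ranges: [-178.18, 178.18], [-50.72, 133.34], [12.68, 142.11], [-81.47, 261.47], [9.98, 163.14], [-165.26, 165.26]. Speed limits (degrees/s): [136.94, 136.94, 180, 180, 180, 180].

### API

Orientations are given as a 3x3 rotation matrix whose columns are the frame's x, y, z axes.
In Python, from rig import env gives the robot as it stands. The module is installed in compiled form; this text tells all that it offers.
- The arm moves only by the tool jog_arm, never from a script. Its arguments are lists of equal length, an entry for each row: "hand": the finger opening in m, from 0 to 0.0854; "travel": the shift along the world's x, y, z in m, a list of three; "yaw": the turn about the world's z in rad. A call has exactly 5 rows; each row shifts and turns the commanded pose from where the row before left it; what a row does not reach is not made up. A row lasts 1/8 s, in which the tool goes at most 62.5 mm and 10.7 degrees, less where a joint would pass 70% of its speed; a pose out of reach is approached as far as the arm can. A call is refused whole if a number of a shift passes 0.0625 or a number of a turn 0.188, either way. A call with a gripper value outside its range is refused whole. The fingers move at their own pace and stop on an object; "grip_force" is the grip in N (left out, the last holds). Time passes only in rows, so rows that do not move let the fingers close, or fill a call up. It gives the time, the measured TCP pose, the force, the opening and the grip force at its end, in the units of the state.
- env.observe(): the state, without advancing time (a new reading comes with each control period).
- env.get_image(name): name is "scene" or "top"; returns the picture (400x640x3 uint8, red, green, blue); there is no depth.
- env.calibration(name): a dict with "fx", "fy", "cx", "cy" (pixels), "position" and "rotation" of the camera in the world. Camera axes: x right, y down, z forward; pixel columns grow to the right and rows downward; lengths in m; the calibration is good to about 2 mm. A picture is of the moment at which its call begins. calibration takes no time and is no camera call.
- env.close_job(): hands the job in; it is judged then, once.
The state is a dict: "time_s": time; "q": joint angles; "qvel": joint speeds; "joint_efforts": joint torques, N m; "position": TCP position; "tool_rot": TCP orientation; "ft_force": force on the tool from outside, world axes, zero at the start; "wrist_torque": the same for the moment, N m; "grip_width": finger opening in m; "gripper_force": force on a finger pad.
Only numpy, scipy, OpenCV 4.12 (cv2) and the standard library are available. Lean on these libraries where they do the work, as an engineer would, in place of code of your own. Each camera call takes 0.05 s, during which the arm holds its last target. There are 200 camera calls.

### The job

Turn the colour carousel until its empty blue bay faces squarely out of the hood's open front, then stand the blue-topped tin lengthways in that bay and slide it gently inwards until it is right up against the bay's end stop, which is hidden under the hood and has to be felt. Let go with the blue bay still facing the open front, and leave the other tins and the glassware where they are.

Things in the scene. Friction and masses are not known exactly. Their poses are not given: they have to be found in the camera images.
- station: Fixed stand of the carousel: round dark steel foot, radius 205 mm, 12 mm high, and a flat teal hood (140 to 146 mm above the table, reaching about 160 mm from the axis) on three columns 18 mm thick, 215 mm from the axis at the stand's +y, -y and +x. Origin on the carousel's vertical axis at table height. The hood's open front faces the stand's -x.
- window (a point): Loading point in the open front: 120 mm from the axis along the stand's -x, 35 mm above the table (bay floor height). The blue bay faces squarely out when point blue_bay lies here. The hood's straight front edge (yellow strip, its top 151 mm above the table) is 85 mm from the axis; farther out on this side nothing is overhead. Axes as station.
- carousel: Turntable: plywood disc, radius 188 mm, top (bay floor) 35 mm above the table. Turns either way without stops, friction about 0.2 N m, stays where left. Origin on the axis at table height. Five radial bays 72 degrees apart with coloured rim tabs: blue along its own -x, then counter-clockwise from above red, yellow, green, white. Red, green, white hold fixed tins. Parallel to the station when blue faces out.
- blue_bay (a point): Mid-width of the empty blue bay, on its floor, 120 mm from the axis; its -x points outwards along the bay, +x to the axis. Channel 66 mm wide between rails 4 mm thick, 18 mm high, running 60 to 175 mm from the axis, open outwards. At its inner end a stiff black stop 50 mm wide, 20 mm high; its face is set anywhere 58 to 82 mm from the axis and is not reported.
- knob (a point): Centre of the turning knob: a black upright bar fixed to the carousel, on its axis, above the hood: 70 mm long along the carousel's x, 20 mm wide, 46 mm high (154 to 200 mm above the table). Turning it turns the carousel by the same angle. It can be gripped across its 20 mm width from above.
- tin_blue_mid (a point): Centre (half-way up) of the loose aluminium tin with a blue lid and blue band: 100 mm long along its x, 56 mm wide along its y, 95 mm high, 0.25 to 0.5 kg, closed and rigid, standing on the table. Either end may lead.
- tin_blue: The same tin; the origin is the centre of its underside, z up.
- tin_yellow_mid (a point): Centre of a loose tin of the same size with a yellow lid; to be left alone.
- tin_red_mid (a point): Centre of a loose tin of the same size with a red lid; to be left alone.
- bowl: Terracotta bowl of glass chips, 120 mm across, 45 mm high; leave alone. Origin under its centre.
- goblet: Red glass goblet, 104 mm across, 165 mm high; leave alone. Origin under its centre.
- vase: Blue glass vase, 130 mm across, 185 mm high; leave alone. Origin under its centre.
Things that resemble listed ones, but are neither listed nor needed, are in the scene too. Leave any green, purple or turquoise look-alike of the tin_blue alone.

How it is judged (in metres and radians):
On the way:
1. the blue bay faces squarely out of the open front, the blue tin not yet in the carousel (horizontal distance between blue_bay and window below 0.012 m and horizontal distance between tin_blue and window above 0.1 m), for 0.2 s.
At the end, for the whole second after the job is handed in: The blue bay is within 12 mm of the loading point (about 6 degrees); the blue tin stands upright on its floor, lengthways between the rails, its inner end within 4 mm of the end stop; everything at rest (horizontal distance between blue_bay and window below 0.012 m and y of tin_blue in the frame of blue_bay between -0.008 and 0.008 m and z of tin_blue in the frame of blue_bay between -0.004 and 0.004 m and horizontal distance between tin_blue and stop_c0 below 0.06 m and angle between the x axis of tin_blue and the x axis of carousel, either way round below 0.14 rad and angle between tin_blue's own z axis and vertical below 0.05 rad and linear speed of tin_blue below 0.01 m/s and angular speed of carousel below 0.05 rad/s); the robot touches nothing.
It fails at once if the blue tin is slammed or forced: more than 50 N between it and the carousel (contact force between tin_blue and carousel above 50 N).
It fails at once if the tin is rammed against the end stop: more than 25 N between them (contact force between tin_blue and stop_c0 above 25 N).
It fails at once if another tin is moved more than 30 mm (distance of any of tin_yellow_mid, tin_red_mid from where it was at the start of the episode above 0.03 m).
It fails at once if the bowl, goblet or vase is moved more than 30 mm (distance of any of bowl, goblet, vase from where it was at the start of the episode above 0.03 m).
It also fails if it takes over 72 s, if anything falls off the work surface, if the arm or the gripper's body presses on something with over 40 N, if the wrist force passes 120 N, or if a joint passes its speed limit or range.

## Working session

There is one attempt and no reset: what is moved stays moved. The work goes in short steps, Python scripts to look and compute and a tool call to move; the robot and the scene stay as the last step left them, time stands still between calls to the robot, and variables do not carry over. Pictures are saved under pics/ and viewed, at most 10 in all, crops included, and the job is handed in when it is done.

Besides the shell and the picture viewer there is one more tool, called after "Emit:" as name([rows], argument=value, ...), one row to a line, values as JSON. jog_arm: Moves the arm, as the interface text tells. Its arguments: {"type":"object","properties":{"hand":{"type":"array"},"travel":{"type":"array"},"yaw":{"type":"array"},"grip_force":{"type":"number"}},"required":["hand","travel","yaw"]}

```bash
mkdir -p pics; cat > h.py <<'E'
from rig import env
import numpy as np, cv2
def snap(n,f):
    im=env.get_image(n); cv2.imwrite(f'pics/{f}.png',im[:,:,::-1]); return im
def ray(n,u,v,z):
    c=env.calibration(n); R=np.array(c['rotation']); p=np.array(c['position'])
    d=R@np.array([(u-c['cx'])/c['fx'],(v-c['cy'])/c['fy'],1]); return p+d*(z-p[2])/d[2]
def proj(n,P):
    c=env.calibration(n); q=np.array(c['rotation']).T@(np.array(P)-c['position']); return c['fx']*q[0]/q[2]+c['cx'],c['fy']*q[1]/q[2]+c['cy']
E
python3 - <<'E'
from h import *
a=snap('top','t0');b=snap('scene','s0')
for n in('top','scene'):print(env.calibration(n))
print(env.observe(),env.finger_overhang)
E
```

```text
{'fx': 443.77894764485035, 'fy': 443.77894764485035, 'cx': 315.6888819680963, 'cy': 200.58415350484918, 'position': array([ 0.34118601, -0.06668745,  1.53918028]), 'rotation': array([[-0.01124551, -0.99618187,  0.08657496],
       [-0.99976015,  0.0128285 ,  0.01775001],
       [-0.01879286, -0.08635459, -0.9960872 ]])}
{'fx': 406.0664833465427, 'fy': 406.0664833465427, 'cx': 322.3173467775375, 'cy': 196.50945821665917, 'position': array([ 1.34141448, -0.68687761,  0.99172804]), 'rotation': array([[ 0.59189711,  0.50432521, -0.62873992],
       [ 0.80600364, -0.36648246,  0.46481044],
       [ 0.00399347, -0.78188662, -0.62340786]])}
{'time_s': 0.1, 'q': array([-8.71645454e+01,  2.18380858e+01,  7.43784459e+01, -1.17109648e-03,
        8.38556706e+01, -1.23358255e+01]), 'qvel': array([ 0.00300871, -0.21218661, -0.18240593,  0.04368125,  0.02005254,
       -0.03674934]), 'joint_efforts': array([ 2.78054882e-03, -4.49216151e+01, -2.31657010e+01, -2.07562512e-04,
        3.65923355e-03,  2.69518061e-06]), 'position': array([ 0.14391913, -0.53060402,  0.2477761 ]), 'tool_rot': array([[ 9.65147232e-01,  2.61707498e-01, -8.26348767e-05],
       [ 2.61707392e-01, -9.65146444e-01,  1.25761826e-03],
       [ 2.49373371e-04, -1.23541294e-03, -9.99999206e-01]]), 'ft_force': array([-0.58505938, -0.29211937,  0.02544832]), 'wrist_torque': array([ 0.02601036,  0.03709621, -0.03045829]), 'gripper_force': 0.0, 'grip_width': 0.08526989336615315} 0.017
```

View pics/t0.png

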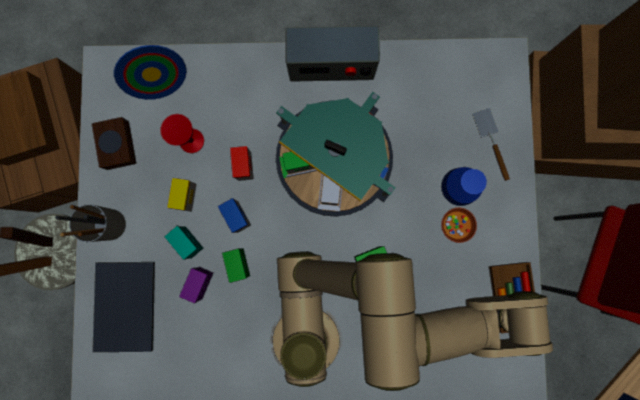

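View pics/s0.png

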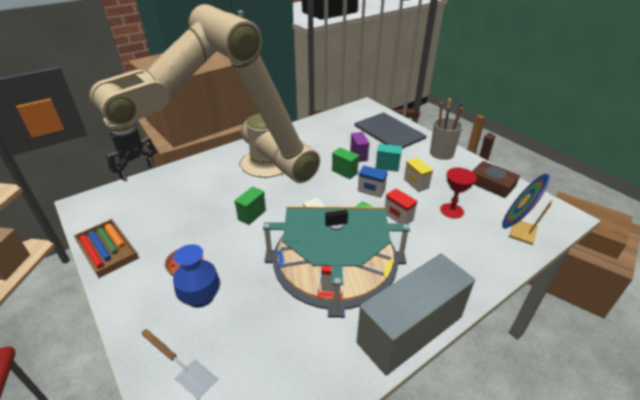

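The top view has world +x up and +y left. The carousel is at about (335,150), its front faces lower-left, the blue tin is at (233,215), and a blue tab shows at the lower right at (385,173). I'll enlarge the carousel and the tin.

```bash
python3 - <<'E'
import cv2
a=cv2.imread('pics/t0.png')
cv2.imwrite('pics/c0.png',cv2.resize(a[85:240,200:405],None,fx=3.87,fy=3.87,interpolation=cv2.INTER_CUBIC))
E
```

```text
(no output)
```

View pics/c0.png

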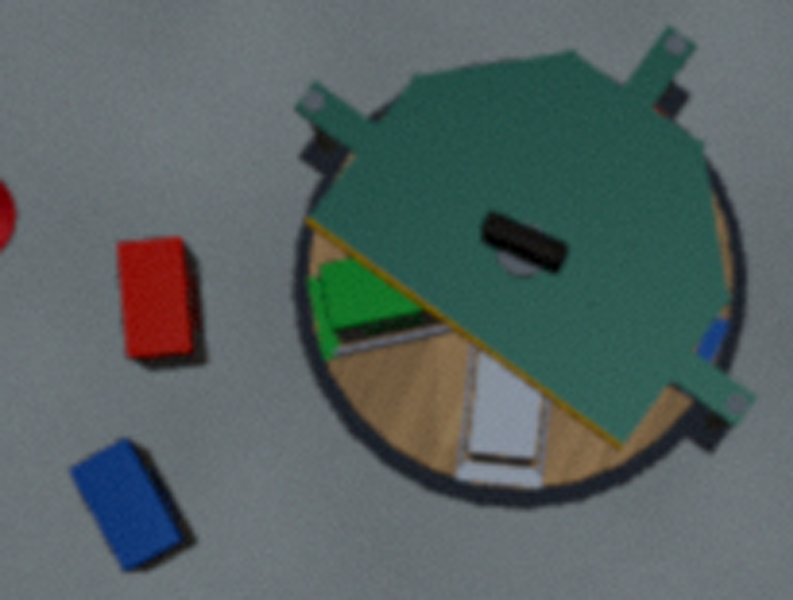

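```bash
cat >> h.py <<'E'
def crop(u,v,z,k=3.87,o=(200,85),n='top'): return ray(n,u/k+o[0],v/k+o[1],z)
ang=lambda d:np.degrees(np.arctan2(d[1],d[0]))
E
python3 - <<'E'
from h import *
a,b,c=crop(312,100,.146),crop(675,43,.146),crop(738,402,.146)
A=(a+c)/2;print('cols',a,b,c,'axis',A,np.linalg.norm(a-c),np.linalg.norm(b-A))
print('knob',crop(526,238,.2), 'foot rim c',(crop(295,300,.012)+crop(745,270,.012))/2)
print('station x ang',ang(b-A),ang(a-c)-90)
e=crop(308,220,.151),crop(622,443,.151);print('front',ang(e[0]-e[1])-90, e)
K=ang(crop(490,222,.2)-crop(560,257,.2));print('knob ang',K)
for n,u,v in(('blue',712,340),('white',500,475),('green',322,320)):
  p=crop(u,v,.037);print(n,ang(p-A),np.linalg.norm((p-A)[:2]))
t=[crop(u,v,.095) for u,v in((70,467),(125,438),(182,540),(127,571))]
print('tin',np.mean(t,0),[(np.linalg.norm(t[i]-t[(i+1)%4]),ang(t[i]-t[(i+1)%4])) for i in range(4)])
t=[crop(u,v,.095) for u,v in((117,241),(182,237),(193,352),(126,357))]
print('red',np.mean(t,0),ang(t[1]-t[2]))
E
```

```text
cols [0.75311969 0.06756317 0.146     ] [ 0.79635526 -0.23413817  0.146     ] [ 0.4962357  -0.27849139  0.146     ] axis [ 0.62467769 -0.10546411  0.146     ] 0.4309792744159211 0.21454649779650825
knob [ 0.62285334 -0.1065807   0.2       ] foot rim c [ 0.61958163 -0.10578852  0.012     ]
station x ang -36.85192702279716 -36.58731977827785
front -36.4140965074265 (array([0.65089463, 0.07081984, 0.151     ]), array([ 0.46352636, -0.18318943,  0.151     ]))
knob ang 62.22093297546498
blue -109.96720854333111 0.1789550680645504
white 173.58657163350748 0.17899572668686747
green 102.34187235605388 0.179697170968521
tin [0.42227459 0.23145049 0.095     ] [(np.float64(0.05246590024408332), np.float64(117.2956352810502)), (np.float64(0.09964060390791946), np.float64(29.223072152145782)), (np.float64(0.05294844373904347), np.float64(-61.176924552033)), (np.float64(0.10103687826790593), np.float64(-151.06667022497533))]
red [0.59904724 0.20788252 0.095     ] 5.516053808474538
```

Emit:
jog_arm([
  [0.04,0.035,0],
  [0.04,0.035,0],
  [0.04,0.035,0],
  [0.04,0.035,0],
  [0.04,0.035,0],
], hand=[0.06,0.06,0.06,0.06,0.06], yaw=[0.074,0.074,0.074,0.074,0.074], grip_force=50)

```text
time_s: 0.72
position: [0.3449, -0.3545, 0.2481]
tool_rot: [[0.804, 0.595, -0.0], [0.595, -0.804, 0.0], [0.0, -0.0, -1.0]]
ft_force: [0.3, 0.1, 0.2]
grip_width: 0.06
gripper_force: 0.0
```

Emit:
jog_arm([
  [0.04,0.035,0],
  [0.04,0.035,0],
  [0.04,0.035,0],
  [0.04,0.035,0],
  [0.04,0.035,0],
], hand=[0.06,0.06,0.06,0.06,0.06], yaw=[0.074,0.074,0.074,0.074,0.074])

```text
time_s: 1.35
position: [0.545, -0.1794, 0.248]
tool_rot: [[0.534, 0.845, -0.001], [0.845, -0.534, 0.0], [-0.0, -0.001, -1.0]]
ft_force: [0.1, -0.1, 1.1]
grip_width: 0.0601
gripper_force: 0.0
```

Emit:
jog_arm([
  [0.04,0.035,0],
  [0.039,0.04,0],
  [0,0,0],
  [0,0,0],
  [0,0,0],
], hand=[0.06,0.06,0.06,0.06,0.06], yaw=[0.074,0.074,0,0,0])

```text
time_s: 1.98
position: [0.6223, -0.1068, 0.2484]
tool_rot: [[0.408, 0.913, -0.0], [0.913, -0.408, -0.0], [-0.0, -0.0, -1.0]]
ft_force: [-0.3, -0.3, 0.2]
grip_width: 0.0599
gripper_force: 0.0
```

Emit:
jog_arm([
  [0.001,0.001,-0.02],
  [0,0,-0.02],
  [0,0,-0.02],
  [0,0,-0.008],
  [0,0,0],
], hand=[0.06,0.06,0.06,0.06,0.06], yaw=[0,0,0,0,0])

```text
time_s: 2.6
position: [0.6237, -0.1054, 0.1804]
tool_rot: [[0.407, 0.914, -0.0], [0.914, -0.407, 0.0], [-0.0, -0.0, -1.0]]
ft_force: [0.7, 0.6, 0.4]
grip_width: 0.0599
gripper_force: 0.0
```

Emit:
jog_arm([
  [0,0,0],
  [0,0,0],
  [0,0,0],
  [0,0,0],
  [0,0,0],
], hand=[0.01,0.01,0.01,0.01,0.01], yaw=[0,0,0,0,0])

```text
time_s: 3.22
position: [0.6232, -0.1045, 0.1812]
tool_rot: [[0.406, 0.914, -0.001], [0.914, -0.406, 0.0], [-0.0, -0.001, -1.0]]
ft_force: [-6.2, 0.8, 4.6]
grip_width: 0.0193
gripper_force: 50.9
```

Emit:
jog_arm([
  [0,0,0],
  [0,0,0],
  [0,0,0],
  [0,0,0],
  [0,0,0],
], hand=[0.01,0.01,0.01,0.01,0.01], yaw=[-0.06,-0.12,-0.12,-0.12,-0.12])

```text
time_s: 3.85
position: [0.623, -0.1045, 0.1812]
tool_rot: [[0.82, 0.572, -0.002], [0.572, -0.82, 0.0], [-0.001, -0.001, -1.0]]
ft_force: [-8.1, 0.4, 5.6]
grip_width: 0.0198
gripper_force: 50.9
```

Emit:
jog_arm([
  [0,0,0],
  [0,0,0],
  [0,0,0],
  [0,0,0],
  [0,0,0],
], hand=[0.01,0.01,0.01,0.01,0.01], yaw=[-0.12,-0.12,-0.12,-0.12,-0.12])

```text
time_s: 4.47
position: [0.6229, -0.1043, 0.1812]
tool_rot: [[1.0, 0.009, -0.002], [0.009, -1.0, 0.001], [-0.002, -0.001, -1.0]]
ft_force: [-7.0, 1.3, 5.6]
grip_width: 0.0192
gripper_force: 50.9
```

Emit:
jog_arm([
  [0,0,0],
  [0,0,0],
  [0,0,0],
  [0,0,0],
  [0,0,0],
], hand=[0.01,0.01,0.01,0.01,0.01], yaw=[-0.12,-0.12,-0.12,-0.12,-0.06])

```text
time_s: 5.1
position: [0.623, -0.1041, 0.1812]
tool_rot: [[0.863, -0.505, -0.002], [-0.505, -0.863, 0.001], [-0.002, 0.0, -1.0]]
ft_force: [-8.5, 1.5, 5.2]
grip_width: 0.0196
gripper_force: 50.8
```

Emit:
jog_arm([
  [0,0,0],
  [0,0,0],
  [0,0,0],
  [0,0,0],
  [0,0,0],
], hand=[0.01,0.01,0.01,0.01,0.01], yaw=[-0.06,-0.05,0,0,0])

```text
time_s: 5.72
position: [0.623, -0.1041, 0.1812]
tool_rot: [[0.804, -0.595, -0.002], [-0.595, -0.804, 0.001], [-0.002, 0.0, -1.0]]
ft_force: [-8.5, 3.4, 5.2]
grip_width: 0.0192
gripper_force: 50.9
```

Emit:
jog_arm([
  [0,0,0],
  [0,0,0],
  [0,0,0.02],
  [0,0,0.04],
  [0,0,0.01],
], hand=[0.06,0.06,0.06,0.06,0.06], yaw=[0,0,0,0,0])

```text
time_s: 6.35
position: [0.6247, -0.1051, 0.2529]
tool_rot: [[0.804, -0.595, 0.005], [-0.595, -0.804, -0.002], [0.005, -0.001, -1.0]]
ft_force: [0.2, -0.4, -0.4]
grip_width: 0.0596
gripper_force: 0.0
```

Emit:
jog_arm([
  [-0.022,0.033,0],
  [-0.022,0.033,0],
  [-0.022,0.033,0],
  [-0.022,0.033,0],
  [-0.022,0.033,0],
], hand=[0.075,0.075,0.075,0.075,0.075], yaw=[0.114,0.114,0.114,0.114,0.114])

```text
time_s: 6.98
position: [0.513, 0.0611, 0.2496]
tool_rot: [[0.998, -0.064, -0.001], [-0.064, -0.998, 0.0], [-0.001, -0.0, -1.0]]
ft_force: [0.3, 0.0, 0.2]
grip_width: 0.0751
gripper_force: 0.0
```

Emit:
jog_arm([
  [-0.022,0.033,0],
  [-0.022,0.033,0],
  [-0.022,0.033,0],
  [-0.022,0.033,0],
  [-0.022,0.03,0],
], hand=[0.075,0.075,0.075,0.075,0.075], yaw=[0.114,0.114,0.114,0.114,0.114])

```text
time_s: 7.6
position: [0.403, 0.2231, 0.2497]
tool_rot: [[0.874, 0.485, -0.001], [0.485, -0.874, -0.0], [-0.001, -0.0, -1.0]]
ft_force: [0.5, -0.2, 0.8]
grip_width: 0.0751
gripper_force: 0.0
```

```bash
python3 - <<'E'
from h import *
a=cv2.cvtColor(snap('top','t1'),cv2.COLOR_RGB2BGR)
cv2.imwrite('pics/c1.png',cv2.resize(a[85:240,200:405],None,fx=3.87,fy=3.87,interpolation=cv2.INTER_CUBIC))
o=env.observe();print(o['position'],ang(o['tool_rot'][:,1]))
E
```

```text
[0.40052362 0.22544584 0.24984774] -60.57667321690835
```

View pics/c1.png

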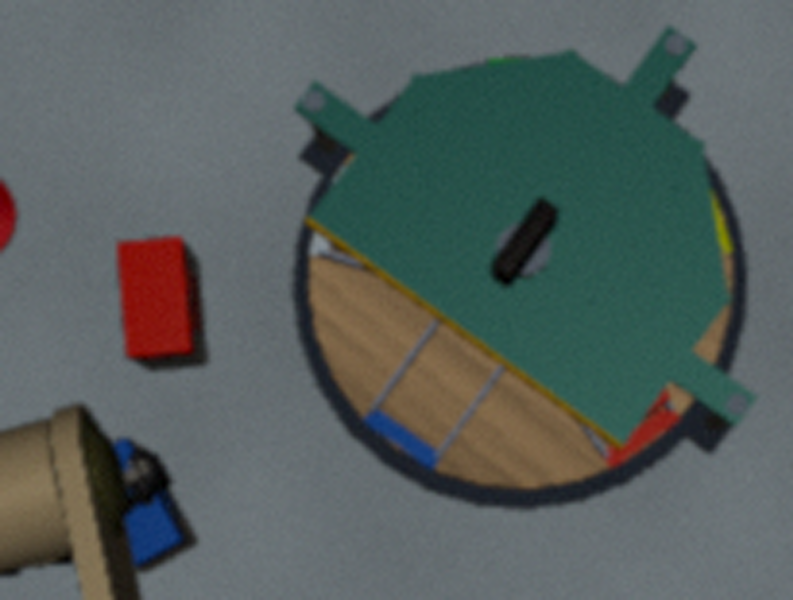

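The blue bay now faces the open front. Its rails run (375,410)-(437,322) and (438,455)-(501,367) in the crop, and the tab is centred at about (402,438).

```bash
python3 - <<'E'
from h import *
A=np.array([.6237,-.1050,0])
r=[crop(u,v,.053) for u,v in((375,410),(437,322),(438,455),(501,367))]
a1,a2=ang(r[0]-r[1]),ang(r[2]-r[3]);mo=(r[0]+r[2])/2;mi=(r[1]+r[3])/2
p=crop(402,438,.037)
print(a1,a2,ang(mo-mi),'width',np.linalg.norm(r[0]-r[2]),mo,mi,np.linalg.norm((mo-A)[:2]),ang(mo-A),ang(mi-A),'tab',ang(p-A),np.linalg.norm((p-A)[:2]))
E
```

```text
144.41701497887877 143.82831230699662 144.12232260076195 width 0.0675949372647152 [ 0.48377862 -0.00445619  0.053     ] [ 0.56024128 -0.05976054  0.053     ] 0.1722993041712811 144.2999742282855 144.51508659049438 tab 143.70804584704322 0.17769044529651415
```

Emit:
jog_arm([
  [0.006,-0.003,-0.05],
  [0,0,-0.05],
  [0,0,-0.04],
  [0,0,-0.025],
  [0,0,-0.013],
], hand=[0.08,0.08,0.08,0.08,0.08], yaw=[-0.007,0,0,0,0])

```text
time_s: 8.28
position: [0.4094, 0.219, 0.0709]
tool_rot: [[0.88, 0.476, -0.002], [0.476, -0.88, -0.001], [-0.002, -0.001, -1.0]]
ft_force: [0.6, -0.3, 0.6]
grip_width: 0.08
gripper_force: 0.0
```

Emit:
jog_arm([
  [0,0,0],
  [0,0,0],
  [0,0,0],
  [0,0,0],
  [0,0,0],
], hand=[0.05,0.05,0.05,0.05,0.05], yaw=[0,0,0,0,0], grip_force=40)

```text
time_s: 8.9
position: [0.4102, 0.2192, 0.0728]
tool_rot: [[0.88, 0.476, 0.001], [0.476, -0.88, 0.0], [0.001, 0.0, -1.0]]
ft_force: [-1.9, -0.5, 5.5]
grip_width: 0.056
gripper_force: 43.2
```

Emit:
jog_arm([
  [0,0,0.01],
  [0,0,0.03],
  [0,0,0.03],
  [0,0,0.02],
  [0,0,0],
], hand=[0.05,0.05,0.05,0.05,0.05], yaw=[0,0,0,0,0])

```text
time_s: 9.52
position: [0.4104, 0.2193, 0.1636]
tool_rot: [[0.88, 0.476, 0.003], [0.476, -0.88, 0.001], [0.003, 0.001, -1.0]]
ft_force: [0.1, 0.0, -2.6]
grip_width: 0.0556
gripper_force: 43.6
```

Emit:
jog_arm([
  [0.0075,-0.0223,0],
  [0.0075,-0.0223,0],
  [0.0075,-0.0223,0],
  [0.0075,-0.0223,0],
  [0.0075,-0.0223,0],
], hand=[0.05,0.05,0.05,0.05,0.05], yaw=[-0.1127,-0.1127,-0.1127,-0.1127,-0.1127])

```text
time_s: 10.15
position: [0.4471, 0.1069, 0.1613]
tool_rot: [[0.997, -0.071, -0.002], [-0.071, -0.997, 0.0], [-0.002, 0.0, -1.0]]
ft_force: [0.7, 0.2, -2.5]
grip_width: 0.0557
gripper_force: 43.6
```

Emit:
jog_arm([
  [0.0075,-0.0223,0],
  [0.0075,-0.0223,0],
  [0.0075,-0.0223,0],
  [0.0075,-0.0223,0],
  [0.0075,-0.0223,0],
], hand=[0.05,0.05,0.05,0.05,0.05], yaw=[-0.1127,-0.1127,-0.1127,-0.1127,-0.1127])

```text
time_s: 10.78
position: [0.4846, -0.0045, 0.1612]
tool_rot: [[0.805, -0.593, -0.002], [-0.593, -0.805, 0.001], [-0.002, 0.001, -1.0]]
ft_force: [0.4, -1.0, -2.4]
grip_width: 0.0554
gripper_force: 43.7
```

Emit:
jog_arm([
  [0,0,0],
  [0,0,0],
  [0,0,0],
  [0,0,0],
  [0,0,0],
], hand=[0.05,0.05,0.05,0.05,0.05], yaw=[0,0,0,0,0])

```text
time_s: 11.4
position: [0.4849, -0.0035, 0.1623]
tool_rot: [[0.808, -0.59, 0.0], [-0.59, -0.808, -0.0], [0.0, -0.0, -1.0]]
ft_force: [0.2, 0.7, -3.2]
grip_width: 0.0558
gripper_force: 43.6
```

```bash
python3 - <<'E'
from h import *
a=snap('top','t2')[:,:,::-1]
cv2.imwrite('pics/c2.png',cv2.resize(a[85:240,200:405],None,fx=3.87,fy=3.87,interpolation=cv2.INTER_CUBIC))
b=snap('scene','s2')[:,:,::-1]
cv2.imwrite('pics/d2.png',cv2.resize(b[140:300,230:430],None,fx=3.75,fy=3.75,interpolation=cv2.INTER_CUBIC))
o=env.observe();P=o['position'];print(P,ang(o['tool_rot'][:,1]),o['ft_force'])
A=np.array([.6237,-.1050]);t=np.radians(143.8);d=P[:2]-A
print('radius',d@[np.cos(t),np.sin(t)],'lat',d@[-np.sin(t),np.cos(t)])
E
```

```text
[ 0.48491489 -0.00367556  0.1623706 ] -126.14656871803334 [-0.10089743 -0.03015751 -2.16572311]
radius 0.1718368635279867 lat 0.00020246572576753237
```

View pics/d2.png

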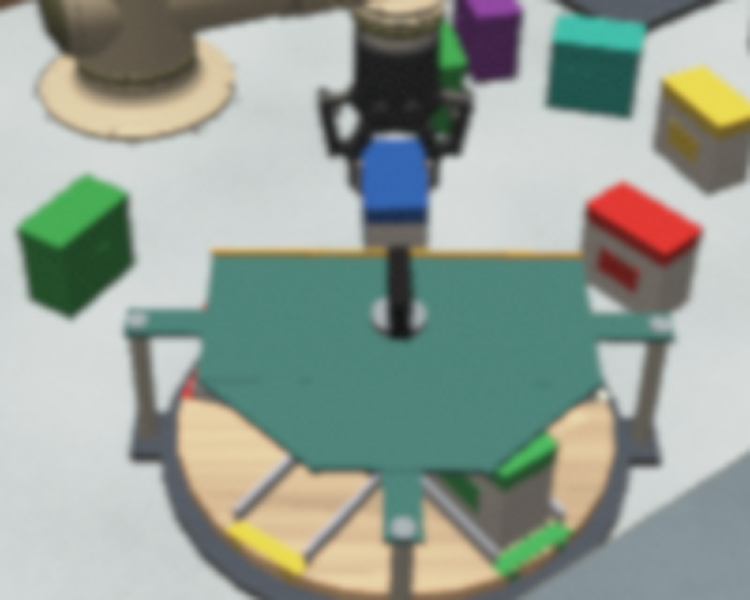

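The tin is held upright and square to the front. The inner edge of its lid runs from (362,207) to (428,207) in the crop. I'll check its position.

```bash
python3 - <<'E'
from h import *
A=np.array([.6237,-.1050]);t=np.radians(143.8)
for u,v in((362,208),(428,208)):
  p=crop(u,v,.1846,3.75,(230,140),'scene');d=p[:2]-A
  print(d@[np.cos(t),np.sin(t)],d@[-np.sin(t),np.cos(t)])
E
```

```text
0.09488198947282797 0.027320264849491765
0.09507505482433835 -0.029000963313511083
```

Emit:
jog_arm([
  [-0.0065,0.0047,0],
  [0,0,-0.018],
  [0,0,-0.018],
  [0,0,-0.012],
  [0,0,-0.003],
], hand=[0.05,0.05,0.05,0.05,0.05], yaw=[0,0,0,0,0])

```text
time_s: 12.12
position: [0.4781, 0.0011, 0.1109]
tool_rot: [[0.807, -0.59, -0.001], [-0.59, -0.807, 0.0], [-0.001, 0.0, -1.0]]
ft_force: [0.3, -0.6, -3.1]
grip_width: 0.0556
gripper_force: 43.6
```

Emit:
jog_arm([
  [0,0,0],
  [0,0,0],
  [0,0,-0.001],
  [0,0,0],
  [0,0,0],
], hand=[0.05,0.05,0.05,0.05,0.05], yaw=[0,0,0,0,0])

```text
time_s: 12.75
position: [0.4785, 0.0009, 0.1104]
tool_rot: [[0.807, -0.59, 0.0], [-0.59, -0.807, -0.0], [0.0, -0.0, -1.0]]
ft_force: [0.2, -0.3, -3.1]
grip_width: 0.0559
gripper_force: 43.6
```

Emit:
jog_arm([
  [0,0,-0.001],
  [0,0,-0.001],
  [0,0,0],
  [0,0,0],
  [0,0,0],
], hand=[0.05,0.05,0.05,0.05,0.05], yaw=[0,0,0,0,0])

```text
time_s: 13.38
position: [0.4785, 0.0009, 0.1083]
tool_rot: [[0.807, -0.59, 0.0], [-0.59, -0.807, -0.0], [0.0, -0.0, -1.0]]
ft_force: [0.3, 0.5, -2.1]
grip_width: 0.0558
gripper_force: 43.6
```

Emit:
jog_arm([
  [0,0,-0.0005],
  [0,0,0],
  [0,0,0],
  [0,0,0],
  [0,0,0],
], hand=[0.05,0.05,0.05,0.05,0.05], yaw=[0,0,0,0,0])

```text
time_s: 14.0
position: [0.4785, 0.0009, 0.1079]
tool_rot: [[0.807, -0.59, 0.0], [-0.59, -0.807, 0.0], [0.0, -0.0, -1.0]]
ft_force: [-0.5, 1.1, -2.1]
grip_width: 0.056
gripper_force: 43.6
```

Emit:
jog_arm([
  [0,0,-0.0005],
  [0,0,0],
  [0,0,0],
  [0,0,0],
  [0,0,0],
], hand=[0.05,0.05,0.05,0.05,0.05], yaw=[0,0,0,0,0], grip_force=20)

```text
time_s: 14.62
position: [0.4785, 0.0009, 0.1078]
tool_rot: [[0.807, -0.59, 0.0], [-0.59, -0.807, -0.0], [0.0, -0.0, -1.0]]
ft_force: [-1.8, 0.3, 5.2]
grip_width: 0.0557
gripper_force: 43.9
```

Emit:
jog_arm([
  [0.0008,-0.0006,0],
  [0.0008,-0.0006,0],
  [0.0008,-0.0006,0],
  [0.0008,-0.0006,0],
  [0.0008,-0.0006,0],
], hand=[0.05,0.05,0.05,0.05,0.05], yaw=[0,0,0,0,0])

```text
time_s: 15.25
position: [0.4819, -0.0016, 0.1078]
tool_rot: [[0.807, -0.59, -0.001], [-0.59, -0.807, 0.001], [-0.001, -0.0, -1.0]]
ft_force: [-4.8, 3.8, 8.7]
grip_width: 0.0555
gripper_force: 44.2
```

Emit:
jog_arm([
  [0,0,0],
  [0,0,0.001],
  [0,0,0],
  [0,0,0],
  [0,0,0],
], hand=[0.065,0.065,0.05,0.05,0.05], yaw=[0,0,0,0,0], grip_force=20)

```text
time_s: 15.88
position: [0.4827, -0.0022, 0.1085]
tool_rot: [[0.807, -0.59, 0.001], [-0.59, -0.807, -0.0], [0.001, -0.0, -1.0]]
ft_force: [0.3, -0.4, 3.8]
grip_width: 0.0561
gripper_force: 25.5
```

Emit:
jog_arm([
  [0.0008,-0.0006,0],
  [0.0008,-0.0006,0],
  [0,0,0],
  [0,0,0],
  [0,0,0],
], hand=[0.05,0.05,0.05,0.05,0.05], yaw=[0,0,0,0,0])

```text
time_s: 16.5
position: [0.4831, -0.0027, 0.1085]
tool_rot: [[0.807, -0.59, -0.002], [-0.59, -0.807, 0.001], [-0.002, 0.0, -1.0]]
ft_force: [-4.2, 3.0, 8.1]
grip_width: 0.0556
gripper_force: 25.5
```

Emit:
jog_arm([
  [0,0,0.0008],
  [0.0008,-0.0006,0],
  [0.0008,-0.0006,0],
  [0,0,0],
  [0,0,0],
], hand=[0.05,0.05,0.05,0.05,0.05], yaw=[0,0,0,0,0])

```text
time_s: 17.12
position: [0.4856, -0.0045, 0.109]
tool_rot: [[0.807, -0.59, -0.0], [-0.59, -0.807, 0.0], [-0.0, 0.0, -1.0]]
ft_force: [0.2, -0.3, -3.4]
grip_width: 0.0559
gripper_force: 25.0
```

Emit:
jog_arm([
  [0.0008,-0.0006,0],
  [0.0008,-0.0006,0],
  [0,0,0],
  [0,0,0],
  [0,0,0],
], hand=[0.05,0.05,0.05,0.05,0.05], yaw=[0,0,0,0,0])

```text
time_s: 17.75
position: [0.4872, -0.0057, 0.1091]
tool_rot: [[0.807, -0.59, -0.0], [-0.59, -0.807, 0.0], [-0.0, -0.0, -1.0]]
ft_force: [0.4, -1.4, -2.5]
grip_width: 0.0557
gripper_force: 25.0
```

Emit:
jog_arm([
  [0.0012,-0.0009,0],
  [0.0012,-0.0009,0],
  [0.0012,-0.0009,0],
  [0.0008,-0.0006,0],
  [0,0,0],
], hand=[0.05,0.05,0.05,0.05,0.05], yaw=[0,0,0,0,0])

```text
time_s: 18.38
position: [0.4917, -0.0091, 0.1091]
tool_rot: [[0.807, -0.59, 0.0], [-0.59, -0.807, -0.0], [0.0, 0.0, -1.0]]
ft_force: [-0.6, 0.2, -2.5]
grip_width: 0.0557
gripper_force: 25.0
```

Emit:
jog_arm([
  [0.0008,-0.0006,0],
  [0.0008,-0.0006,0],
  [0.0008,-0.0006,0],
  [0,0,0],
  [0,0,0],
], hand=[0.05,0.05,0.05,0.05,0.05], yaw=[0,0,0,0,0])

```text
time_s: 19.0
position: [0.494, -0.0108, 0.1091]
tool_rot: [[0.807, -0.59, -0.0], [-0.59, -0.807, 0.0], [-0.0, 0.0, -1.0]]
ft_force: [-0.7, -0.2, -3.4]
grip_width: 0.0559
gripper_force: 25.0
```

Emit:
jog_arm([
  [0.0008,-0.0006,0],
  [0.0008,-0.0006,0],
  [0.0008,-0.0006,0],
  [0,0,0],
  [0,0,0],
], hand=[0.05,0.05,0.05,0.05,0.05], yaw=[0,0,0,0,0])

```text
time_s: 19.62
position: [0.4964, -0.0126, 0.1091]
tool_rot: [[0.807, -0.59, -0.0], [-0.59, -0.807, 0.0], [-0.0, 0.0, -1.0]]
ft_force: [0.3, 0.6, -2.3]
grip_width: 0.0558
gripper_force: 25.1
```

Emit:
jog_arm([
  [0.0008,-0.0006,0],
  [0.0008,-0.0006,0],
  [0,0,0],
  [0,0,0],
  [0,0,0],
], hand=[0.05,0.05,0.05,0.05,0.05], yaw=[0,0,0,0,0])

```text
time_s: 20.25
position: [0.498, -0.0138, 0.1091]
tool_rot: [[0.807, -0.59, -0.0], [-0.59, -0.807, 0.0], [-0.0, -0.0, -1.0]]
ft_force: [0.4, -0.5, -1.7]
grip_width: 0.0558
gripper_force: 25.0
```

Emit:
jog_arm([
  [0.0008,-0.0006,0],
  [0.0008,-0.0006,0],
  [0.0008,-0.0006,0],
  [0,0,0],
  [0,0,0],
], hand=[0.05,0.05,0.05,0.05,0.05], yaw=[0,0,0,0,0])

```text
time_s: 20.88
position: [0.5004, -0.0156, 0.1091]
tool_rot: [[0.807, -0.59, -0.0], [-0.59, -0.807, 0.0], [-0.0, 0.0, -1.0]]
ft_force: [-0.1, -0.5, -1.4]
grip_width: 0.0561
gripper_force: 25.0
```

Emit:
jog_arm([
  [0.0008,-0.0006,0],
  [0.0008,-0.0006,0],
  [0,0,0],
  [0,0,0],
  [0,0,0],
], hand=[0.05,0.05,0.05,0.05,0.05], yaw=[0,0,0,0,0])

```text
time_s: 21.5
position: [0.502, -0.0168, 0.1091]
tool_rot: [[0.807, -0.59, -0.0], [-0.59, -0.807, 0.0], [-0.0, -0.0, -1.0]]
ft_force: [0.1, 2.0, -2.3]
grip_width: 0.0558
gripper_force: 25.0
```

Emit:
jog_arm([
  [0.0008,-0.0006,0],
  [0.0008,-0.0006,0],
  [0.0008,-0.0006,0],
  [0,0,0],
  [0,0,0],
], hand=[0.05,0.05,0.05,0.05,0.05], yaw=[0,0,0,0,0])

```text
time_s: 22.12
position: [0.5044, -0.0186, 0.1091]
tool_rot: [[0.807, -0.59, -0.0], [-0.59, -0.807, 0.0], [-0.0, 0.0, -1.0]]
ft_force: [0.3, -0.8, -3.3]
grip_width: 0.0561
gripper_force: 25.0
```

Emit:
jog_arm([
  [0.0008,-0.0006,0],
  [0.0008,-0.0006,0],
  [0,0,0],
  [0,0,0],
  [0,0,0],
], hand=[0.05,0.05,0.05,0.05,0.05], yaw=[0,0,0,0,0])

```text
time_s: 22.75
position: [0.506, -0.0198, 0.1091]
tool_rot: [[0.807, -0.59, -0.0], [-0.59, -0.807, 0.0], [-0.0, 0.0, -1.0]]
ft_force: [0.0, 0.2, -3.3]
grip_width: 0.056
gripper_force: 25.1
```

Emit:
jog_arm([
  [0.0008,-0.0006,0],
  [0.0008,-0.0006,0],
  [0.0008,-0.0006,0],
  [0,0,0],
  [0,0,0],
], hand=[0.05,0.05,0.05,0.05,0.05], yaw=[0,0,0,0,0])

```text
time_s: 23.38
position: [0.5084, -0.0216, 0.1091]
tool_rot: [[0.807, -0.59, -0.0], [-0.59, -0.807, 0.0], [-0.0, 0.0, -1.0]]
ft_force: [1.3, -0.3, -2.1]
grip_width: 0.0562
gripper_force: 25.0
```

Emit:
jog_arm([
  [0.0008,-0.0006,0],
  [0.0008,-0.0006,0],
  [0,0,0],
  [0,0,0],
  [0,0,0],
], hand=[0.05,0.05,0.05,0.05,0.05], yaw=[0,0,0,0,0])

```text
time_s: 24.0
position: [0.51, -0.0228, 0.1091]
tool_rot: [[0.807, -0.59, -0.0], [-0.59, -0.807, 0.0], [-0.0, 0.0, -1.0]]
ft_force: [-0.0, 0.1, -2.1]
grip_width: 0.0557
gripper_force: 25.0
```

Emit:
jog_arm([
  [0.0008,-0.0006,0],
  [0.0008,-0.0006,0],
  [0.0008,-0.0006,0],
  [0,0,0],
  [0,0,0],
], hand=[0.05,0.05,0.05,0.05,0.05], yaw=[0,0,0,0,0])

```text
time_s: 24.62
position: [0.5123, -0.0246, 0.1091]
tool_rot: [[0.807, -0.59, -0.0], [-0.59, -0.807, 0.0], [-0.0, 0.0, -1.0]]
ft_force: [-1.3, 0.9, -3.0]
grip_width: 0.056
gripper_force: 25.0
```

Emit:
jog_arm([
  [0.0008,-0.0006,0],
  [0.0008,-0.0006,0],
  [0,0,0],
  [0,0,0],
  [0,0,0],
], hand=[0.05,0.05,0.05,0.05,0.05], yaw=[0,0,0,0,0])

```text
time_s: 25.25
position: [0.5132, -0.0252, 0.1091]
tool_rot: [[0.807, -0.59, -0.002], [-0.59, -0.807, 0.001], [-0.002, 0.0, -1.0]]
ft_force: [-4.4, 3.5, 1.1]
grip_width: 0.0559
gripper_force: 20.9
```

Emit:
jog_arm([
  [0,0,0.0004],
  [0.0008,-0.0006,0],
  [0,0,0],
  [0,0,0],
  [0,0,0],
], hand=[0.05,0.05,0.05,0.05,0.05], yaw=[0,0,0,0,0])

```text
time_s: 25.88
position: [0.5137, -0.0254, 0.1096]
tool_rot: [[0.808, -0.59, -0.003], [-0.59, -0.808, 0.002], [-0.003, 0.0, -1.0]]
ft_force: [-6.4, 7.0, 3.2]
grip_width: 0.056
gripper_force: 20.8
```

Emit:
jog_arm([
  [-0.0008,0.0006,0],
  [0,0,-0.0006],
  [0,0,-0.0006],
  [0,0,0],
  [0,0,0],
], hand=[0.05,0.05,0.05,0.05,0.05], yaw=[0,0,0,0,0])

```text
time_s: 26.5
position: [0.5134, -0.0251, 0.109]
tool_rot: [[0.808, -0.59, -0.001], [-0.59, -0.808, 0.001], [-0.001, -0.0, -1.0]]
ft_force: [-9.2, 6.8, 9.4]
grip_width: 0.0558
gripper_force: 22.0
```

Emit:
jog_arm([
  [0,0,0],
  [0,0,0],
  [0,0,0],
  [0,0,0],
  [0,0,0],
], hand=[0.058,0.062,0.066,0.07,0.072], yaw=[0,0,0,0,0])

```text
time_s: 27.12
position: [0.5141, -0.0259, 0.1083]
tool_rot: [[0.807, -0.59, 0.0], [-0.59, -0.807, -0.0], [0.0, -0.0, -1.0]]
ft_force: [-0.2, 0.6, 0.1]
grip_width: 0.0717
gripper_force: 0.0
```

Emit:
jog_arm([
  [0,0,0.004],
  [0,0,0.02],
  [0,0,0.04],
  [0,0,0.05],
  [0,0,0.03],
], hand=[0.076,0.076,0.076,0.076,0.076], yaw=[0,0,0,0,0])

```text
time_s: 27.75
position: [0.5143, -0.0258, 0.2551]
tool_rot: [[0.807, -0.59, 0.003], [-0.59, -0.807, -0.001], [0.003, -0.001, -1.0]]
ft_force: [-0.0, 0.7, 0.8]
grip_width: 0.0759
gripper_force: 0.0
```

Emit:
jog_arm([
  [-0.025,0.05,0],
  [-0.025,0.05,0],
  [-0.025,0.05,0],
  [-0.02,0.04,0],
  [0,0,0],
], hand=[0.076,0.076,0.076,0.076,0.076], yaw=[0,0,0,0,0])

```text
time_s: 28.38
position: [0.4176, 0.1661, 0.2528]
tool_rot: [[0.81, -0.587, 0.0], [-0.587, -0.81, 0.0], [0.0, -0.001, -1.0]]
ft_force: [-0.1, -0.8, -0.1]
grip_width: 0.0759
gripper_force: 0.0
```

```bash
python3 - <<'E'
from h import *
a=snap('top','t3')[:,:,::-1];b=snap('scene','s3')[:,:,::-1]
x=cv2.resize(a[110:220,265:375],None,fx=5,fy=5,interpolation=cv2.INTER_CUBIC)
cv2.imwrite('pics/c3.png',x)
E
```

```text
(no output)
```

View pics/c3.png

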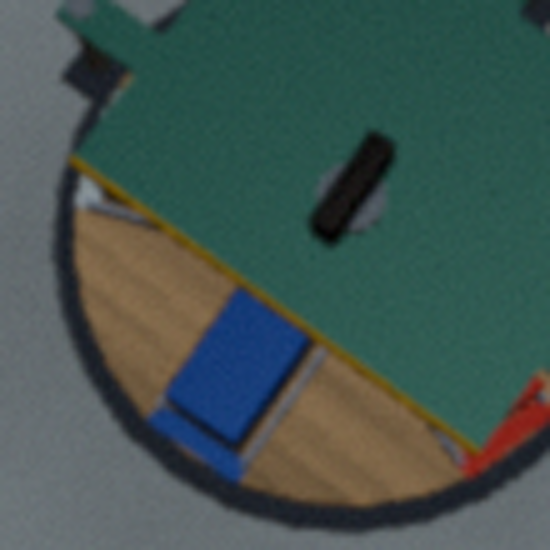

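The tin stands in the blue bay. The outer corners of its lid are at (168,395) and (238,440), and its sides run to (240,287) and (312,340), where the hood edge cuts them off.

```bash
python3 - <<'E'
from h import *
f=lambda u,v,z:crop(u,v,z,5,(265,110))
A=np.array([.6237,-.1050]);t=np.radians(143.8);c=lambda p:((p[:2]-A)@[np.cos(t),np.sin(t)],(p[:2]-A)@[-np.sin(t),np.cos(t)])
a,b=f(168,395,.13),f(238,440,.13);print('outer corners',c(a),c(b))
print('sides',ang(a-f(240,287,.13)),ang(b-f(312,340,.13)))
print('tab',ang(f(196,445,.037)[:2]-A),'knob',ang(f(325,238,.2)-f(382,135,.2)))
E
```

```text
outer corners (np.float64(0.1680599421892606), np.float64(-0.022794629757699025)) (np.float64(0.16558644717895282), np.float64(0.03049888346906571))
sides 145.89602809379636 142.9492658966446
tab 144.51891924121702 knob 150.5316831446556
```

```bash
python3 -c "
from rig import env
print(env.close_job())"
```

```text
the job is handed in; nothing more can be done
None
```

I handed the job in after about 28 s: the blue bay faces the open front and the blue tin stands lengthways in it, released after I felt about 10 N of contact at the stop; the hand-in returned no verdict.

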